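# Find the loose chisel handle and replace it

## Robot

A 6-joint arm with a two-finger parallel gripper is mounted at the origin on a cart in front of the work surface, level with it; the furniture and walls round the work are solid. World frame = base frame: x ahead of the robot, y to its left, z up, the work surface at z = 0. Lengths are in m, angles in rad, forces in N, time in s.
With the tool pointing down it reaches from about 0.375 to 0.925 m from the base axis. Payload 5.7 kg.
Tool frame: the origin (TCP) lies at the very end of the fingers, on their centre line; the grasp point (between the pads) lies robot.grip_point_offset behind it (robot.grip_point_offset is the distance from the TCP to the grasp point, in m); z points along the fingers, y is the line along which they close (so a half turn about z gives the same grasp; the last joint's range is limited). The gripper opens to 88 mm and grips with 3 to 60 N. Pads are 20 mm wide; open, the fingers measure 115 mm over their backs; the gripper's body (75 mm by 178 mm) begins 61 mm behind the grasp point.
Start: joints at [1.035, 0.359, 1.51, -0, 1.272, -0.115], TCP at [0.245, 0.548, 0.223] pointing down, gripper open.
Joint ranges: [-2.97, 2.97], [-1.01, 2.36], [0.21, 2.38], [-0.96, 4.11], [0.2, 2.71], [-2.98, 2.98]. Speed limits (rad/s): [2.39, 2.39, 3.14, 3.14, 3.14, 3.14].

## Interface

Orientations are given as a unit quaternion [w, x, y, z].
In Python, from rig import get_obs, vision, workorder, nets, robot gives the robot as it stands.
- The arm moves only by the tool apply_moves, never from a script. Its argument "commands" is one flat list of numbers, 7 for each row, row after row: the shift along the tool's x, y, z in cm, then the turn, a rotation vector about the tool's x, y, z in rad, then the opening, from -1 (shut) to 1 (fully open). In form: [tx, ty, tz, rx, ry, rz, jaw, tx, ty, tz, rx, ry, rz, jaw, ...]. A call has 1 to 20 rows; each row shifts and turns the commanded pose from where the row before left it, along the tool's axes as they then stand; what a row does not reach is not made up. A row lasts 1/8 s, in which the tool goes at most 62.5 mm and 10.7 degrees, less where a joint would pass 70% of its speed; a pose out of reach is approached as far as the arm can. A call with a gripper value outside its range is refused whole. The fingers move at their own pace and stop on an object; the grip force is fixed at half the most. Time passes only in rows, so rows that do not move let the fingers close. It gives the time, the measured TCP pose, the force, the opening and the grip force at its end, in the units of the state.
- get_obs(): the state, without advancing time (a new reading comes with each control period).
- vision.grab_frame(name): name is "scene" or "top"; returns a dict with "pixels" (420x560x3 uint8, blue, green, red), "depth" (420x560 float32, m along the optical axis (not along the pixel's ray), 0 where there is no reading), "intrinsics" (3x3 intrinsics, pixels), "R" (3x3) and "t" (3): a world point X has camera coordinates R X + t. Camera axes: x right, y down, z forward; pixel columns grow to the right and rows downward; lengths in m; the calibration is good to about 2 mm. A picture is of the moment at which its call begins.
- workorder.close_job(): hands the job in; it is judged then, once.
Trained networks look in a picture, given as the dict that the camera call returned (one of the last four; its "shot" number tells which), for a name from the list of things; names that differ only in an ending like _2 or _b are one class to them, and where a whole thing is asked for, a point or a joint stands for the part that bears it (a point fixed in the world has none). Each returns a list of dicts, best first, with "p" (0 to 1); they miss things now and then, are a little off and sometimes report something else, mostly with a low value. They report only what shows in the picture. A call takes as long as a camera call. They do not tell look-alikes from the thing itself.
- nets.spot_in(query, picture): "uv" ([column, row] in pixels, amid what is visible of it).
- nets.trace(query, picture): "pixels" (420x560 bool, what is visible of it) and "uv" ([column, row] in pixels, amid what is visible of it).
- nets.tip_of(query, picture): "uv" ([column, row] in pixels: a listed point, or the origin of a listed thing).
The state is a dict: "time_s": time; "q": joint angles; "joint_velocities": joint speeds; "effort": joint torques, N m; "ee_pos": TCP position; "orientation": TCP orientation; "force": force on the tool from outside, world axes, zero at the start; "torque": the same for the moment, N m; "opening": finger opening in m; "gripper_force": force on a finger pad.
Only numpy, scipy, OpenCV 4.12 (cv2) and the standard library are available. Lean on these libraries where they do the work, as an engineer would, in place of code of your own. Each camera call takes 0.05 s, during which the arm holds its last target. There are 200 camera calls.

## Task

One of the three chisels clamped in the block has a handle that is loose on its tang. Try the handles one at a time, gently rocking each to the left and then to the right along the row until you have felt which one has play, pull that one off and put it in the tray. Then push the spare handle down on the bare tang until it is fully home, without forcing anything, and leave the sound handles on their chisels and the other tools on the bench where they are.

Things in the scene. Friction and masses are not known exactly. Their poses are not given: they have to be found in the camera images.
- chisel_block: Wooden chisel block fixed to the bench, 208 mm long (y, the row of the chisels), 84 mm deep, 46 mm high, with a steel clamp strip and two brass thumbscrews on its front; three chisels stand in it blade down, clamped fast, 62 mm apart. Origin: centre of its underside (below the middle chisel), x to the back, y along the row to the left, z up.
- seat_left (a point): Centre of the top of the left chisel's round bolster (23 mm across), 72 mm above the bench, on which the ferrule rests; axes as the block's. The tang rises 41 mm from here. Two of the tangs are stout, 15 mm thick; one (which, varies) is slim, 6 mm thick, tapering to 2 mm over the top 8 mm, with four sprung ribs 10 mm across.
- seat_middle (a point): Centre of the top of the middle chisel's round bolster (23 mm across), 72 mm above the bench, on which the ferrule rests; axes as the block's. The tang rises 41 mm from here. Two of the tangs are stout, 15 mm thick; one (which, varies) is slim, 6 mm thick, tapering to 2 mm over the top 8 mm, with four sprung ribs 10 mm across.
- seat_right (a point): Centre of the top of the right chisel's round bolster (23 mm across), 72 mm above the bench, on which the ferrule rests; axes as the block's. The tang rises 41 mm from here. Two of the tangs are stout, 15 mm thick; one (which, varies) is slim, 6 mm thick, tapering to 2 mm over the top 8 mm, with four sprung ribs 10 mm across.
- handle_left: Wooden chisel handle with a brass ferrule below, 28 mm across, 105 mm long, 70 g, upright on the left chisel. Origin: centre of its top end, z up. A push fit on a tang hidden inside it. A sound one gives under 1 mm at 10 N and clings (some 28 N to pull off); the loose one shifts about 3 mm each way (more if it tilts) before it meets resistance, and lifts off freely when centred. All look alike.
- handle_middle: Wooden chisel handle with a brass ferrule below, 28 mm across, 105 mm long, 70 g, upright on the middle chisel. Origin: centre of its top end, z up. A push fit on a tang hidden inside it. A sound one gives under 1 mm at 10 N and clings (some 28 N to pull off); the loose one shifts about 3 mm each way (more if it tilts) before it meets resistance, and lifts off freely when centred. All look alike.
- handle_right: Wooden chisel handle with a brass ferrule below, 28 mm across, 105 mm long, 70 g, upright on the right chisel. Origin: centre of its top end, z up. A push fit on a tang hidden inside it. A sound one gives under 1 mm at 10 N and clings (some 28 N to pull off); the loose one shifts about 3 mm each way (more if it tilts) before it meets resistance, and lifts off freely when centred. All look alike.
- spare_handle: Spare handle, outside like the others (28 mm across, 105 mm long, 60 to 90 g), standing upright on the bench. Its bore, open below, is 9 mm across and 45 mm deep: it fits only the slim tang, and takes a steady push of about 6 to 15 N to slide over the ribs until the ferrule rests on the bolster (origin 105 mm above the seat). Origin: centre of its top end, z up.
- tray: Shallow aluminium tray fixed to the bench, 110 x 150 mm (x, y), rim 22 mm high, floor and walls 3 mm thick. Origin: centre of its underside.
- pliers: Flat-nose pliers lying on the bench, 147 mm long; bystander.
- pencil: Pencil lying on the bench, 185 mm long; bystander.
- screwdriver: Screwdriver lying on the bench, 197 mm long; bystander.
- sanding_block: Cork sanding block, 75 mm long, lying on the bench; bystander.
Mind the look-alikes: they are no part of the job. Leave any purple look-alike of the spare_handle alone. Leave any blue look-alike of the handle_right alone.

How it is judged:
On the way, in this order (a step that is already met when the one before it is completed fails the run):
1. the loose handle, still on its chisel, is held and wiggled about 2 mm to the left along the row (the block's +y) (((y of handle_left in the frame of seat_left above 0.0018 m and z of handle_left in the frame of seat_left below 0.111 m and contact force between the fingers and handle_left above 0.05 N) or (y of handle_middle in the frame of seat_middle above 0.0018 m and z of handle_middle in the frame of seat_middle below 0.111 m and contact force between the fingers and handle_middle above 0.05 N) or (y of handle_right in the frame of seat_right above 0.0018 m and z of handle_right in the frame of seat_right below 0.111 m and contact force between the fingers and handle_right above 0.05 N))), for 0.02 s.
2. then about 2 mm to the right (the block's -y), still on its chisel (((y of handle_left in the frame of seat_left below -0.0018 m and z of handle_left in the frame of seat_left below 0.111 m and contact force between the fingers and handle_left above 0.05 N) or (y of handle_middle in the frame of seat_middle below -0.0018 m and z of handle_middle in the frame of seat_middle below 0.111 m and contact force between the fingers and handle_middle above 0.05 N) or (y of handle_right in the frame of seat_right below -0.0018 m and z of handle_right in the frame of seat_right below 0.111 m and contact force between the fingers and handle_right above 0.05 N))), for 0.02 s.
At the end, for the whole second after the job is handed in: The spare handle is on the chisel whose handle was loose, fully home (within 3 mm up, 4 mm down and 4 mm sideways of its seat), the loose handle rests in the tray, and the other two handles are still home on their chisels (same tolerances) (((horizontal distance between spare_handle and seat_left below 0.004 m and z of spare_handle in the frame of seat_left between 0.101 and 0.108 m and horizontal distance between handle_middle and seat_middle below 0.004 m and z of handle_middle in the frame of seat_middle between 0.101 and 0.108 m and horizontal distance between handle_right and seat_right below 0.004 m and z of handle_right in the frame of seat_right between 0.101 and 0.108 m and horizontal distance between handle_left and tray below 0.12 m and height (world z) of handle_left below 0.125 m and contact force between handle_left and tray above 0.2 N and linear speed of handle_left below 0.02 m/s) or (horizontal distance between spare_handle and seat_middle below 0.004 m and z of spare_handle in the frame of seat_middle between 0.101 and 0.108 m and horizontal distance between handle_left and seat_left below 0.004 m and z of handle_left in the frame of seat_left between 0.101 and 0.108 m and horizontal distance between handle_right and seat_right below 0.004 m and z of handle_right in the frame of seat_right between 0.101 and 0.108 m and horizontal distance between handle_middle and tray below 0.12 m and height (world z) of handle_middle below 0.125 m and contact force between handle_middle and tray above 0.2 N and linear speed of handle_middle below 0.02 m/s) or (horizontal distance between spare_handle and seat_right below 0.004 m and z of spare_handle in the frame of seat_right between 0.101 and 0.108 m and horizontal distance between handle_left and seat_left below 0.004 m and z of handle_left in the frame of seat_left between 0.101 and 0.108 m and horizontal distance between handle_middle and seat_middle below 0.004 m and z of handle_middle in the frame of seat_middle between 0.101 and 0.108 m and horizontal distance between handle_right and tray below 0.12 m and height (world z) of handle_right below 0.125 m and contact force between handle_right and tray above 0.2 N and linear speed of handle_right below 0.02 m/s))); the robot touches nothing.
It fails at once if a handle on its chisel is levered hard against the hidden tang, so that it could split (some 25 N sideways at the grip) (contact force between any of handle_left, handle_middle, handle_right and tang_1_c0 above 60 N or contact force between any of handle_left, handle_middle, handle_right and tang_2_c0 above 60 N or contact force between any of handle_left, handle_middle, handle_right and tang_3_c0 above 60 N).
It fails at once if the spare handle is rammed against the bolster with more than 60 N (contact force between spare_handle and chisel_block above 60 N).
It fails at once if the pliers, pencil, screwdriver or sanding block are moved by more than 30 mm (distance of any of pliers, pencil, screwdriver, sanding_block from where it was at the start of the episode above 0.03 m).
It also fails if it takes over 72 s, if anything falls off the work surface, if the arm or the gripper's body presses on something with over 40 N, if the wrist force passes 120 N, or if a joint passes its speed limit or range.

## Working session

There is one attempt and no reset: what is moved stays moved. The work goes in short steps, Python scripts to look and compute and a tool call to move; the robot and the scene stay as the last step left them, time stands still between calls to the robot, and variables do not carry over. Pictures are saved under pics/ and viewed, at most 10 in all, crops included, and the job is handed in when it is done.

Besides the shell and the picture viewer there is one more tool, called after ">>>" in YAML: its name, and indented under it one key for each argument. apply_moves: Moves the arm, as the interface text tells. Its arguments: {"type":"object","properties":{"commands":{"type":"array","items":{"type":"number"}}},"required":["commands"]}

```bash
mkdir -p pics
cat > h.py <<'E'
import numpy as np,cv2
from rig import get_obs, vision, workorder, nets, robot
def ray(f,uv):
    K,R,t=map(np.array,(f["intrinsics"],f["R"],f["t"]))
    d=R.T@np.linalg.inv(K)@np.array([uv[0],uv[1],1.0]); return -R.T@t,d
def pt(f,uv):
    o,d=ray(f,uv); return o+d*f["depth"][int(round(uv[1])),int(round(uv[0]))]
def tri(f,u,g,v):
    o1,d1=ray(f,u);o2,d2=ray(g,v)
    s=np.linalg.lstsq(np.c_[d1,-d2],o2-o1,rcond=None)[0]
    a,b=o1+s[0]*d1,o2+s[1]*d2
    return (a+b)/2,np.linalg.norm(a-b)
def atz(f,uv,z):
    o,d=ray(f,uv); return o+d*(z-o[2])/d[2]
E
python3 - <<'E'
from h import *
np.set_printoptions(precision=4,suppress=True)
S=vision.grab_frame("scene");T=vision.grab_frame("top")
cv2.imwrite("pics/s.png",S["pixels"]);cv2.imwrite("pics/t.png",T["pixels"])
print(robot.grip_point_offset, get_obs())
for f,n in((S,"scene"),(T,"top")):
    o,d=ray(f,(280,210)); print(n,o,d)
    for q in["handle_left","spare_handle","tray","chisel_block","seat_left","seat_middle","seat_right"]:
        for r in nets.tip_of(q,f)[:5]:
            print(n,q,np.round(r["uv"],1),round(r["p"],2),pt(f,r["uv"]) if 0<=r["uv"][0]<560 and 0<=r["uv"][1]<420 else "")
E
```

```text
0.0187 {'time_s': 0.1, 'q': array([ 1.0349,  0.3594,  1.5113,  0.    ,  1.2725, -0.1151]), 'joint_velocities': array([-0.0019, -0.0022, -0.0025, -0.0001,  0.0007, -0.0016]), 'effort': array([ -0.0003, -51.6356, -27.1408,   0.0677,   0.0277,  -0.    ]), 'ee_pos': array([0.2448, 0.5471, 0.2219]), 'orientation': array([-0.0003,  0.2089,  0.9779, -0.0008]), 'force': array([-0.1979,  0.1279,  0.3527]), 'torque': array([ 0.0038, -0.0061, -0.0119]), 'gripper_force': 0.0, 'opening': 0.08768076035432583}
scene [-0.1442 -0.6992  1.0041] [ 0.5082  0.5181 -0.688 ]
scene handle_left [245.1 165.8] 0.72 [0.5225 0.1136 0.1794]
scene spare_handle [200.8 179.1] 0.71 [0.453  0.2341 0.1037]
scene spare_handle [191.1 163.8] 0.58 [0.4808 0.3173 0.0986]
scene tray [365.1 292.3] 0.61 [ 0.5321 -0.3129  0.002 ]
scene chisel_block [262.7 225.5] 0.67 [0.4927 0.02   0.0358]
scene chisel_block [246.2 195.1] 0.51 [0.5135 0.1077 0.0818]
scene seat_left [242.5 196.5] 0.93 [0.5124 0.1236 0.0673]
scene seat_middle [261.  202.9] 0.59 [0.5172 0.0501 0.0862]
scene seat_right [280.7 216.3] 0.97 [ 0.5279 -0.0165  0.0719]
top [ 0.268  -0.0539  1.5856] [ 0.1605  0.0033 -0.9873]
top handle_left [214.4 197.8] 0.52 [0.5262 0.1252 0.1756]
top spare_handle [178.1 223.3] 0.69 [0.4654 0.2309 0.1054]
top spare_handle [146.9 221.2] 0.59 [0.4695 0.3173 0.1047]
top tray [367.7 207.4] 0.89 [ 0.5392 -0.3089  0.0003]
top tray [394.8 170.9] 0.41 [ 0.6488 -0.3883  0.0147]
top chisel_block [246.4 211.6] 0.91 [0.512 0.048 0.043]
top seat_left [221.8 205.9] 0.96 [0.514  0.1109 0.1209]
top seat_middle [244.5 207.8] 0.88 [0.5231 0.0539 0.0424]
top seat_middle [261.9 196.4] 0.16 [ 0.5324 -0.0005  0.1773]
top seat_right [265.2 202.2] 0.71 [ 0.5219 -0.0088  0.1493]
```

View pics/s.png

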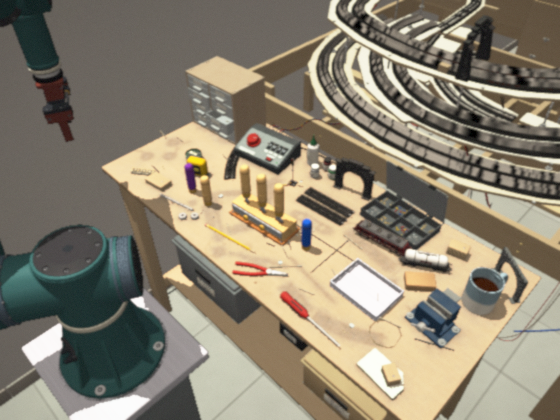

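View pics/t.png

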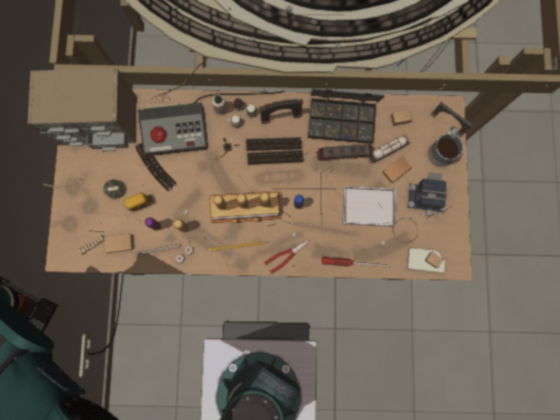

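The scene picture shows three wood handles in the block at (245,170), (261,180) and (279,190). The spare could be confused with the purple look-alike at (190,175) or the wooden handle at (206,187). A blue look-alike stands at (306,233), and the tray is at (367,288). I choose the wood-coloured one at (206,187), top (179,224), as the spare. Next I'll check a close crop and measure from the point clouds.

Run:
```python
from h import *
from scipy.optimize import least_squares
np.set_printoptions(precision=4,suppress=True)
S=vision.grab_frame("scene");T=vision.grab_frame("top")
c=np.hstack([cv2.resize(S["pixels"][140:260,170:320],None,fx=2.6,fy=2.6,interpolation=2),cv2.resize(T["pixels"][170:290,135:285],None,fx=2.6,fy=2.6,interpolation=2)])
cv2.imwrite("pics/c.png",c)
def cloud(f):
    v,u=np.mgrid[0:420,0:560]; K,R,t=map(np.array,(f["intrinsics"],f["R"],f["t"]))
    z=f["depth"]; P=np.stack([(u-K[0,2])/K[0,0]*z,(v-K[1,2])/K[1,1]*z,z],-1)
    return (P-t)@R
PS,PT=cloud(S),cloud(T)
for n,f in(("S",S),("T",T)):print(n,f["intrinsics"][0][0])
for nm,g,zt in(("L",(.525,.115),.177),("M",(.528,.053),.177),("R",(.53,-.008),.177),("spare",(.465,.231),.105),("purple",(.47,.317),.105)):
    for n,P in(("S",PS),("T",PT)):
        m=(np.hypot(P[...,0]-g[0],P[...,1]-g[1])<.028)&(P[...,2]>zt-.06)&(P[...,2]<zt+.03)
        Q=P[m]; top=Q[Q[:,2]>np.percentile(Q[:,2],90)-.006]
        # side fit circle r=14mm
        q=Q[Q[:,2]<zt-.01]
        out=[len(Q),np.percentile(Q[:,2],95),top[:,:2].mean(0),len(top)]
        if len(q)>8:
            r=least_squares(lambda p:np.hypot(q[:,0]-p[0],q[:,1]-p[1])-.014,g,loss="soft_l1",f_scale=.002); out+=["side",r.x]
        print(nm,n,*out)
# row silhouettes, tray
for q in("tray","chisel_block"):
    for f,P in((S,PS),(T,PT)):
        r=nets.trace(q,f)[0]; Q=P[r["pixels"]]; Q=Q[(Q[:,2]>-.01)&(Q[:,2]<.06)]
        rect=cv2.minAreaRect(Q[:,:2].astype(np.float32)); print(q,rect,Q[:,2].min(),Q[:,2].max())
for q in("handle_left","spare_handle"):
  rs=[[ (np.round(r["uv"],1),round(r["p"],2)) for r in nets.spot_in(q,f)] for f in(S,T)]; print(q,rs)
```

```text
S 486.87865822985094
T 541.2984989906384
L S 199 0.1769162560803976 [0.5176 0.1148] 50 side [0.5209 0.1188]
L T 120 0.17845925103666985 [0.5232 0.117 ] 63 side [0.5247 0.1184]
M S 207 0.17730382989709528 [0.5228 0.0532] 57 side [0.5266 0.0573]
M T 115 0.18012784502325405 [0.5288 0.0559] 58 side [0.5299 0.0565]
R S 215 0.1768047111540924 [ 0.528  -0.0078] 56 side [ 0.5312 -0.0047]
R T 113 0.1794400941014769 [ 0.5339 -0.0051] 52 side [ 0.5352 -0.0055]
spare S 179 0.1057546042678309 [0.4608 0.2313] 43 side [0.4642 0.2357]
spare T 112 0.1083249816576147 [0.467  0.2342] 49 side [0.4678 0.2347]
purple S 174 0.10560588505812704 [0.4642 0.3113] 45 side [0.4664 0.3156]
purple T 119 0.10866527940434606 [0.4696 0.3135] 44 side [0.4708 0.3152]
tray ((0.5463440418243408, -0.30319109559059143), (0.1627543866634369, 0.1315235197544098), 88.19613647460938) -0.003739957383637194 0.026222321465623255Traceback (most recent call last):
  File "<stdin>", line 26, in <module>
IndexError: list index out of range
```

View pics/c.png

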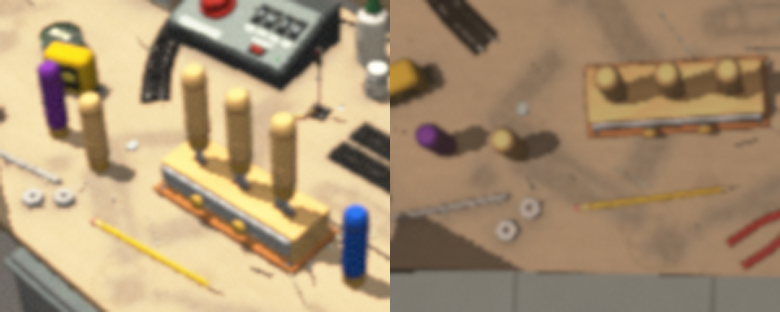

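The crop shows the wood-coloured spare at (93,130), clearly distinct from the purple handle at (53,95). The three wood handles stand in the block, and the blue one is at (355,240). I'll start with the left handle, closing the jaws along the row.

>>> apply_moves:
  commands: [0,0,-0.8,0,0,-0.1,0.15,0,0,-0.8,0,0,-0.1,0.15,0,0,-0.8,0,0,-0.1,0.15,0,0,-0.8,0,0,-0.1,0.15,0,0,-0.8,0,0,-0.104,0.15,-2,-3.75,0,0,0,0,0.15,-2,-3.75,0,0,0,0,0.15,-2,-3.75,0,0,0,0,0.15,-2,-3.75,0,0,0,0,0.15,-2,-3.75,0,0,0,0,0.15,-2,-3.75,0,0,0,0,0.15,-2,-3.75,0,0,0,0,0.15,-2,-3.75,0,0,0,0,0.15,-2,-3.75,0,0,0,0,0.15,-2,-3.75,0,0,0,0,0.15,-2,-3.75,0,0,0,0,0.15,-2,-3.75,0,0,0,0,0.15,0,0,0,0,0,0,0.15]

```text
time_s: 3.25
ee_pos: [0.5232, 0.117, 0.2626]
orientation: [0.0, -0.04, 0.999, -0.0]
force: [-0.3, 0.6, 0.4]
opening: 0.0504
gripper_force: 0.0
```

```bash
cat >> h.py <<'E'
from scipy.spatial.transform import Rotation as Ro
np.set_printoptions(precision=4,suppress=True)
def to(p):
    o=get_obs(); R=Ro.from_quat(np.roll(o["orientation"],-1)).as_matrix()
    print("pos",o["ee_pos"],"yaw of y",np.arctan2(-R[0,1],R[1,1]),"zdir",R[:,2],"t",o["time_s"],"F",o["force"],"op",o["opening"],"gf",o["gripper_force"])
    if p is not None: print("tool cm",100*R.T@(np.array(p)-o["ee_pos"]))
E
python3 -c "
from h import *
to([.5228,.1186,.128])"
```

```text
pos [0.5232 0.117  0.2626] yaw of y 0.07972928461582675 zdir [ 0.0008 -0.0006 -1.    ] t 3.25 F [-0.3082  0.6426  0.3709] op 0.05041665617716956 gf 0.0
tool cm [ 0.0385  0.1743 13.4648]
```

>>> apply_moves:
  commands: [0,0.15,2.5,0,0,0,0.15,0,0,2.5,0,0,0,0.15,0,0,2.5,0,0,0,0.15,0,0,2.5,0,0,0,0.15,0,0,2.4,0,0,0,0.15,0,0,1,0,0,0,0.15,0,0,0,0,0,0,0,0,0,0,0,0,0,-0.15,0,0,0,0,0,0,-0.25,0,0,0,0,0,0,-0.25]

```text
time_s: 4.5
ee_pos: [0.5224, 0.1194, 0.1297]
orientation: [0.001, -0.042, 0.999, -0.001]
force: [0.6, -6.0, 1.7]
opening: 0.0326
gripper_force: 2.7
```

```bash
python3 -c "
from h import *
to([.5228,.1186,.128])"
```

```text
pos [0.5224 0.1194 0.1297] yaw of y 0.0837440223157601 zdir [ 0.0019 -0.0022 -1.    ] t 4.5 F [ 0.6447 -6.0364  1.7143] op 0.03264680911226585 gf 2.6861292868852615
tool cm [-0.0347 -0.0831  0.1665]
```

>>> apply_moves:
  commands: [0,-0.1,0,0,0,0,-0.25,0,0,0,0,0,0,-0.25]

```text
time_s: 4.75
ee_pos: [0.5224, 0.1192, 0.1294]
orientation: [0.001, -0.042, 0.999, -0.0]
force: [0.9, -4.1, 3.0]
opening: 0.0329
gripper_force: 2.0
```

>>> apply_moves:
  commands: [0,-0.1,0,0,0,0,-0.25,0,0,0,0,0,0,-0.25]

```text
time_s: 5.0
ee_pos: [0.5216, 0.1189, 0.1286]
orientation: [-0.0, -0.041, 0.999, 0.0]
force: [-0.0, -1.0, 0.4]
opening: 0.0324
gripper_force: 0.6
```

>>> apply_moves:
  commands: [0,-0.1,0,0,0,0,-0.25,0,0,0,0,0,0,-0.25]

```text
time_s: 5.25
ee_pos: [0.5214, 0.1178, 0.1284]
orientation: [-0.0, -0.042, 0.999, 0.0]
force: [-0.4, 0.1, -0.4]
opening: 0.0331
gripper_force: 0.0
```

>>> apply_moves:
  commands: [0,-0.2,0,0,0,0,-0.25,0,0,0,0,0,0,-0.25]

```text
time_s: 5.5
ee_pos: [0.5219, 0.1155, 0.1286]
orientation: [-0.0, -0.042, 0.999, -0.0]
force: [0.4, 0.5, -0.5]
opening: 0.0334
gripper_force: 0.0
```

>>> apply_moves:
  commands: [0,-0.1,0,0,0,0,-0.25,0,0,0,0,0,0,-0.25]

```text
time_s: 5.75
ee_pos: [0.522, 0.1146, 0.1287]
orientation: [-0.0, -0.042, 0.999, -0.0]
force: [0.2, 0.4, -0.4]
opening: 0.0331
gripper_force: 0.0
```

>>> apply_moves:
  commands: [0,-0.1,0,0,0,0,-0.25,0,0,0,0,0,0,-0.25]

```text
time_s: 6.0
ee_pos: [0.5221, 0.1137, 0.1287]
orientation: [-0.0, -0.042, 0.999, 0.0]
force: [0.3, 0.3, 0.7]
opening: 0.033
gripper_force: 0.3
```

>>> apply_moves:
  commands: [0,-0.1,0,0,0,0,-0.25,0,0,0,0,0,0,-0.25]

```text
time_s: 6.25
ee_pos: [0.5222, 0.1133, 0.1287]
orientation: [0.0, -0.041, 0.999, 0.001]
force: [0.2, 5.7, 1.6]
opening: 0.0331
gripper_force: 2.3
```

The left handle is sound: the contacts are 5.2 mm apart against 5 mm of clearance, and both are stiff. On to the middle handle, centring with the offset I just felt.

>>> apply_moves:
  commands: [0,0.4,0,0,0,0,0.1,0,0,-1.5,0,0,0,0.15,0,0,-2.5,0,0,0,0.15,0,0,-2.5,0,0,0,0.15,0,-2,0,0,0,0,0.15,0,-2.2,0,0,0,0,0.15,0,-2,0,0,0,0,0.15,0,0,0,0,0,0,0.15,0,0,2.5,0,0,0,0.15,0,0,2.5,0,0,0,0.15,0,0,1.5,0,0,0,0.15,0,0,0,0,0,0,0,0,0,0,0,0,0,-0.1]

```text
time_s: 7.88
ee_pos: [0.5276, 0.055, 0.1294]
orientation: [0.001, -0.042, 0.999, -0.0]
force: [0.6, -0.1, 1.1]
opening: 0.0397
gripper_force: 0.0
```

>>> apply_moves:
  commands: [0,0,0,0,0,0,-0.2,0,0,0,0,0,0,-0.25]

```text
time_s: 8.12
ee_pos: [0.5274, 0.0548, 0.1293]
orientation: [0.001, -0.042, 0.999, -0.0]
force: [-1.1, -0.1, -0.2]
opening: 0.0331
gripper_force: 0.0
```

>>> apply_moves:
  commands: [0,0.1,0,0,0,0,-0.25,0,0.1,0,0,0,0,-0.25]

```text
time_s: 8.38
ee_pos: [0.5268, 0.0569, 0.1288]
orientation: [0.0, -0.042, 0.999, -0.0]
force: [0.7, -0.6, 0.8]
opening: 0.033
gripper_force: 0.0
```

>>> apply_moves:
  commands: [0,0.1,0,0,0,0,-0.25,0,0,0,0,0,0,-0.25]

```text
time_s: 8.62
ee_pos: [0.5269, 0.0574, 0.1288]
orientation: [0.0, -0.042, 0.999, -0.001]
force: [0.0, -3.5, 2.6]
opening: 0.0333
gripper_force: 1.7
```

>>> apply_moves:
  commands: [0,-0.3,0,0,0,0,-0.25,0,-0.2,0,0,0,0,-0.25,0,-0.1,0,0,0,0,-0.25]

```text
time_s: 9.0
ee_pos: [0.5272, 0.0519, 0.1286]
orientation: [-0.0, -0.041, 0.999, 0.0]
force: [1.0, 0.9, 0.7]
opening: 0.0331
gripper_force: 0.7
```

>>> apply_moves:
  commands: [0,-0.1,0,0,0,0,-0.25,0,0,0,0,0,0,-0.25]

```text
time_s: 9.25
ee_pos: [0.5272, 0.0515, 0.1286]
orientation: [-0.0, -0.041, 0.999, 0.001]
force: [-0.4, 5.7, 0.2]
opening: 0.0326
gripper_force: 2.1
```

>>> apply_moves:
  commands: [0,-0.1,0,0,0,0,-0.25,0,0,0,0,0,0,-0.25]

```text
time_s: 9.5
ee_pos: [0.5272, 0.0512, 0.1287]
orientation: [-0.0, -0.041, 0.999, 0.001]
force: [-0.6, 7.7, 0.8]
opening: 0.033
gripper_force: 3.7
```

The middle handle is sound too, centred at y≈0.0545. Next, the right handle, rocked to the left first.

>>> apply_moves:
  commands: [0,0.4,0,0,0,0,0.1,0,0,-1.5,0,0,0,0.15,0,0,-2.5,0,0,0,0.15,0,0,-2.5,0,0,0,0.15,0,-2,0,0,0,0,0.15,0,-2.2,0,0,0,0,0.15,0,-2,0,0,0,0,0.15,0,0,0,0,0,0,0.15,0,0,2.5,0,0,0,0.15,0,0,2.5,0,0,0,0.15,0,0,1.5,0,0,0,0.15,0,0,0,0,0,0,0,0,0,0,0,0,0,-0.2,0,0,0,0,0,0,-0.25]

```text
time_s: 11.25
ee_pos: [0.533, -0.0079, 0.1295]
orientation: [0.001, -0.042, 0.999, -0.0]
force: [1.1, -0.2, 0.5]
opening: 0.0335
gripper_force: 0.0
```

>>> apply_moves:
  commands: [0,0.1,0,0,0,0,-0.25,0,0.1,0,0,0,0,-0.25]

```text
time_s: 11.5
ee_pos: [0.5322, -0.0059, 0.129]
orientation: [0.0, -0.042, 0.999, -0.0]
force: [-0.7, -0.1, 0.0]
opening: 0.0328
gripper_force: 0.0
```

>>> apply_moves:
  commands: [0,0.1,0,0,0,0,-0.25,0,0.1,0,0,0,0,-0.25]

```text
time_s: 11.75
ee_pos: [0.5319, -0.0039, 0.1287]
orientation: [0.0, -0.042, 0.999, -0.0]
force: [0.7, -0.0, 0.4]
opening: 0.0328
gripper_force: 0.1
```

>>> apply_moves:
  commands: [0,0.1,0,0,0,0,-0.25,0,0,0,0,0,0,-0.25]

```text
time_s: 12.0
ee_pos: [0.5318, -0.0029, 0.1286]
orientation: [-0.0, -0.042, 0.999, -0.0]
force: [-0.1, -0.1, -0.4]
opening: 0.0325
gripper_force: 0.1
```

The right handle moves without resistance past the expected contact at -0.0049, so it has play. I'll go on gently to the limit.

>>> apply_moves:
  commands: [0,0.1,0,0,0,0,-0.25,0,0,0,0,0,0,-0.25]

```text
time_s: 12.25
ee_pos: [0.5317, -0.0019, 0.1286]
orientation: [-0.0, -0.042, 0.999, -0.0]
force: [0.5, -0.7, -1.1]
opening: 0.0326
gripper_force: 0.0
```

>>> apply_moves:
  commands: [0,0.1,0,0,0,0,-0.25,0,0,0,0,0,0,-0.25]

```text
time_s: 12.5
ee_pos: [0.5317, -0.0009, 0.1287]
orientation: [-0.0, -0.042, 0.999, -0.0]
force: [0.5, -0.3, -0.8]
opening: 0.0329
gripper_force: 0.0
```

>>> apply_moves:
  commands: [0,-0.3,0,0,0,0,-0.25,0,-0.3,0,0,0,0,-0.25,0,-0.3,0,0,0,0,-0.25,0,-0.1,0,0,0,0,-0.25,0,0,0,0,0,0,-0.25]

```text
time_s: 13.12
ee_pos: [0.5325, -0.011, 0.1286]
orientation: [-0.0, -0.041, 0.999, -0.0]
force: [0.0, 0.6, 0.1]
opening: 0.0327
gripper_force: 0.0
```

>>> apply_moves:
  commands: [0,-0.1,0,0,0,0,-0.25,0,-0.1,0,0,0,0,-0.25]

```text
time_s: 13.38
ee_pos: [0.5327, -0.0129, 0.1287]
orientation: [-0.0, -0.042, 0.999, -0.0]
force: [-0.0, 0.8, -0.6]
opening: 0.0328
gripper_force: 0.1
```

>>> apply_moves:
  commands: [0,-0.1,0,0,0,0,-0.25,0,0,0,0,0,0,-0.25]

```text
time_s: 13.62
ee_pos: [0.5328, -0.014, 0.1286]
orientation: [-0.0, -0.042, 0.999, -0.0]
force: [-0.0, -0.0, -0.4]
opening: 0.0326
gripper_force: 0.0
```

The right handle is loose, moving about 4 mm each way with no force. I'll grip it and do a held wiggle left then right, so both steps register, then return to centre.

>>> apply_moves:
  commands: [0,0.35,0,0,0,0,-0.25,0,0.32,0,0,0,0,-0.25,0,0,0,0,0,0,-0.4,0,0,0,0,0,0,-0.5,0,0,0,0,0,0,-0.5]

```text
time_s: 14.25
ee_pos: [0.5322, -0.0072, 0.1287]
orientation: [-0.0, -0.042, 0.999, 0.0]
force: [-0.4, 1.2, -0.3]
opening: 0.0276
gripper_force: 30.0
```

>>> apply_moves:
  commands: [0,0.15,0,0,0,0,-0.5,0,0.12,0,0,0,0,-0.5,0,0,0,0,0,0,-0.5]

```text
time_s: 14.62
ee_pos: [0.532, -0.0045, 0.1287]
orientation: [-0.0, -0.042, 0.999, -0.0]
force: [0.0, -0.3, 0.6]
opening: 0.0276
gripper_force: 30.0
```

>>> apply_moves:
  commands: [0,-0.25,0,0,0,0,-0.5,0,-0.27,0,0,0,0,-0.5,0,0,0,0,0,0,-0.5]

```text
time_s: 15.0
ee_pos: [0.5324, -0.01, 0.1287]
orientation: [-0.0, -0.041, 0.999, -0.0]
force: [0.3, 0.0, -0.7]
opening: 0.0277
gripper_force: 30.0
```

>>> apply_moves:
  commands: [0,0.25,0,0,0,0,-0.5,0,0,-0.2,0,0,0,-0.5,0,0,0,0,0,0,-0.5]

```text
time_s: 15.38
ee_pos: [0.5322, -0.0072, 0.1308]
orientation: [0.0, -0.042, 0.999, -0.0]
force: [-0.6, -0.6, -0.4]
opening: 0.0278
gripper_force: 30.0
```

>>> apply_moves:
  commands: [0,0,-1,0,0,0,-0.5,0,0,-1.5,0,0,0,-0.5,0,0,-1.5,0,0,0,-0.5,0,0,-2,0,0,0,-0.5,0,0,-3,0,0,0,-0.5,0,0,-3,0,0,0,-0.5,0.17,-3.72,0,0,0,0,-0.5,0.17,-3.72,0,0,0,0,-0.5,0.17,-3.72,0,0,0,0,-0.5,0.17,-3.72,0,0,0,0,-0.5,0.17,-3.72,0,0,0,0,-0.5,0.17,-3.72,0,0,0,0,-0.5,0.17,-3.72,0,0,0,0,-0.5,0.17,-3.72,0,0,0,0,-0.5,0,0,0,0,0,0,-0.5]

```text
time_s: 17.25
ee_pos: [0.5435, -0.3077, 0.2516]
orientation: [0.001, -0.04, 0.999, -0.001]
force: [-0.8, 0.7, -0.0]
opening: 0.028
gripper_force: 30.0
```

Run:
```python
from h import *
S=vision.grab_frame("scene");T=vision.grab_frame("top")
cv2.imwrite("pics/c2.png",np.hstack([cv2.resize(S["pixels"][140:330,170:420],None,fx=1.6,fy=1.6),cv2.resize(T["pixels"][150:290,200:420],None,fx=1.6,fy=1.6,interpolation=2)[:190*8//5]]) if 0 else cv2.resize(S["pixels"][130:340,200:440],None,fx=2.4,fy=2.4,interpolation=2))
to([.543,-.305,.066])
```

```text
pos [ 0.5433 -0.3047  0.2513] yaw of y 0.0824133172014057 zdir [ 0.0003  0.0003 -1.    ] t 17.35 F [-0.8407  1.3632 -0.4899] op 0.027561159910966835 gf 29.999235570430756
tool cm [ 0.0353 -0.0311 18.5298]
```

View pics/c2.png

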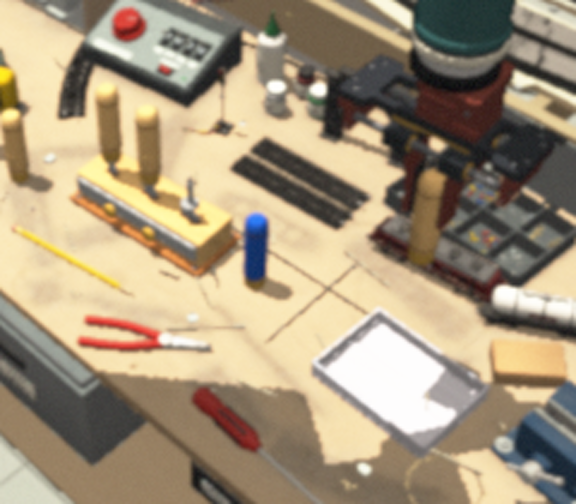

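The crop shows the handle held upright at (428,220) above the tray at (400,380), and the bare slim tang at (190,195). Lowering the handle into the tray.

>>> apply_moves:
  commands: [0,0,3,0,0,0,-0.5,0,0,3,0,0,0,-0.5,0,0,3,0,0,0,-0.5,0,0,3,0,0,0,-0.5,0,0,3,0,0,0,-0.5,0,0,2,0,0,0,-0.5,0,0,1.2,0,0,0,-0.5,0,0,0.4,0,0,0,-0.5,0,0,0,0,0,0,-0.5]

```text
time_s: 18.48
ee_pos: [0.5437, -0.3048, 0.0652]
orientation: [0.0, -0.042, 0.999, -0.0]
force: [-0.4, -0.1, -0.4]
opening: 0.0279
gripper_force: 30.0
```

>>> apply_moves:
  commands: [0,0,0.2,0,0,0,-0.5,0,0,0.2,0,0,0,-0.5]

```text
time_s: 18.73
ee_pos: [0.5437, -0.3053, 0.0612]
orientation: [0.0, -0.042, 0.999, -0.0]
force: [0.6, -0.0, -0.5]
opening: 0.0277
gripper_force: 30.0
```

>>> apply_moves:
  commands: [0,0,0.1,0,0,0,-0.5,0,0,0.1,0,0,0,-0.5,0,0,0,0,0,0,-0.5]

```text
time_s: 19.1
ee_pos: [0.5435, -0.3051, 0.0596]
orientation: [0.0, -0.042, 0.999, -0.0]
force: [-1.3, 0.6, 6.6]
opening: 0.0278
gripper_force: 30.0
```

>>> apply_moves:
  commands: [0,0,0,0,0,0,-0.3,0,0,0,0,0,0,0,0,0,0,0,0,0,0.15,0,0,-2,0,0,0,0.15,0,0,-4,0,0,0,0.15,0,0,-4,0,0,0,0.15,0,0,-5,0,0,0,0.15,0,0,-4,0,0,0,0.15,0,0,0,0,0,0,0.15]

```text
time_s: 20.23
ee_pos: [0.5453, -0.3063, 0.2526]
orientation: [0.003, -0.042, 0.999, -0.002]
force: [0.9, 0.3, -0.6]
opening: 0.0505
gripper_force: 0.0
```

>>> apply_moves:
  commands: [0.24,3.88,0,0,0,0,0.15,0.24,3.88,0,0,0,0,0.15,0.24,3.88,0,0,0,0,0.15,0.24,3.88,0,0,0,0,0.15,0.24,3.88,0,0,0,0,0.15,0.24,3.88,0,0,0,0,0.15,0.24,3.88,0,0,0,0,0.15,0.24,3.88,0,0,0,0,0.15,0.24,3.88,0,0,0,0,0.15,0.24,3.88,0,0,0,0,0.15,0.24,3.88,0,0,0,0,0.15,0.24,3.88,0,0,0,0,0.15,0.24,3.88,0,0,0,0,0.15,0.24,3.88,0,0,0,0,0.15,0,0,0,0,0,0,0.15]

```text
time_s: 22.1
ee_pos: [0.4635, 0.2354, 0.2472]
orientation: [-0.001, -0.043, 0.999, -0.0]
force: [-0.2, -0.3, 0.6]
opening: 0.0507
gripper_force: 0.0
```

Run:
```python
from h import *
S=vision.grab_frame("scene");T=vision.grab_frame("top")
cv2.imwrite("pics/c3.png",cv2.resize(S["pixels"][130:340,170:410],None,fx=2.4,fy=2.4,interpolation=2))
to([.4655,.233,.054])
```

```text
pos [0.464  0.2333 0.2475] yaw of y 0.08440942891670633 zdir [-0.0019 -0.0013 -1.    ] t 22.2 F [ 0.2479 -0.519   1.0892] op 0.050214705771769744 gf 0.0
tool cm [-0.1871 -0.0185 19.3524]
```

View pics/c3.png

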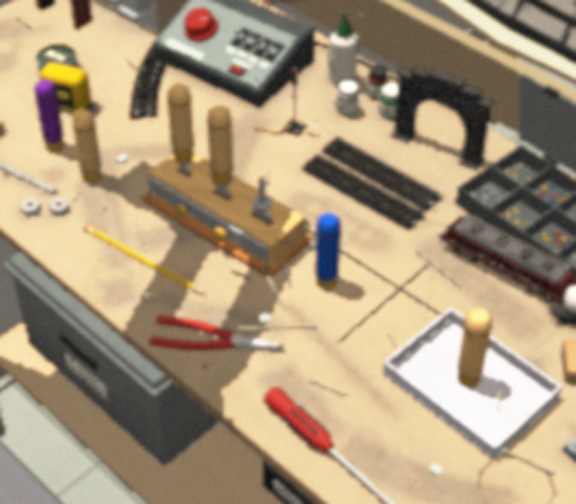

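The loose handle stands upright in the tray at crop (475,345). The bare tang is at (262,200) and the spare at (87,145), below the gripper. Descending to grasp the spare.

>>> apply_moves:
  commands: [-0.15,0,4,0,0,0,0.15,0,0,4,0,0,0,0.15,0,0,4,0,0,0,0.15,0,0,3,0,0,0,0.15,0,0,2.5,0,0,0,0.15,0,0,1.8,0,0,0,0.15,0,0,0,0,0,0,-0.1,0,0,0,0,0,0,-0.3,0,0,0,0,0,0,-0.5,0,0,0,0,0,0,-0.5,0,0,0,0,0,0,-0.5]

```text
time_s: 23.58
ee_pos: [0.4668, 0.2338, 0.0564]
orientation: [0.001, -0.042, 0.999, 0.0]
force: [-0.1, -2.0, 5.6]
opening: 0.0273
gripper_force: 30.0
```

>>> apply_moves:
  commands: [0,0,-1,0,0,0,-0.5,0,0,-3,0,0,0,-0.5,0,0,-4,0,0,0,-0.5,0,0,-4,0,0,0,-0.5,0,0,-4,0,0,0,-0.5,0,0,-4,0,0,0,-0.5,0,0,0,0,0,0,-0.5,0,0,0,0,0,0,-0.5]

```text
time_s: 24.58
ee_pos: [0.4655, 0.2336, 0.2552]
orientation: [-0.0, -0.042, 0.999, -0.0]
force: [-1.0, 1.3, -0.6]
opening: 0.0276
gripper_force: 30.0
```

```bash
python3 -c "
from h import *
to([.5323,-.0073,.25])"
```

```text
pos [0.4655 0.2336 0.2552] yaw of y 0.08335748736125077 zdir [-0.0009 -0.0003 -1.    ] t 24.575 F [-1.0068  1.3198 -0.5816] op 0.02755462103847211 gf 29.999772012233734
tool cm [ -4.6511 -24.5623   0.5195]
```

>>> apply_moves:
  commands: [-0.69,-3.51,0,0,0,0,-0.5,-0.69,-3.51,0,0,0,0,-0.5,-0.69,-3.51,0,0,0,0,-0.5,-0.69,-3.51,0,0,0,0,-0.5,-0.69,-3.51,0,0,0,0,-0.5,-0.69,-3.51,0,0,0,0,-0.5,-0.69,-3.51,0,0,0,0,-0.5,0,0,0,0,0,0,-0.5,0,0,0,0,0,0,-0.5,0,0,3,0,0,0,-0.5,0,0,2.5,0,0,0,-0.5,0,0,0,0,0,0,-0.5]

```text
time_s: 26.08
ee_pos: [0.5324, -0.0057, 0.1986]
orientation: [-0.003, -0.042, 0.999, 0.001]
force: [0.5, 0.5, -1.5]
opening: 0.028
gripper_force: 30.0
```

Run:
```python
from h import *
from scipy.optimize import least_squares
S=vision.grab_frame("scene")
c=cv2.resize(S["pixels"][130:230,220:340],None,fx=5,fy=5,interpolation=2);cv2.imwrite("pics/c4.png",c)
o=get_obs();to([.534,-.0073,.2])
v,u=np.mgrid[0:420,0:560]; K,R,t=map(np.array,(S["intrinsics"],S["R"],S["t"])); z=S["depth"]
P=(np.stack([(u-K[0,2])/K[0,0]*z,(v-K[1,2])/K[1,1]*z,z],-1)-t)@R
b=o["ee_pos"][2]-.0564
for nm,g,lo,hi in(("L",(.521,.118),.10,.165),("M",(.5265,.057),.10,.165),("spare",(.532,-.005),b+.005,b+.04),("tang",(.532,-.005),.080,.112)):
    q=P[(np.hypot(P[...,0]-g[0],P[...,1]-g[1])<.025)&(P[...,2]>lo)&(P[...,2]<hi)]
    if nm=="tang": print(nm,len(q),np.median(q,0)); continue
    r=least_squares(lambda p:np.hypot(q[:,0]-p[0],q[:,1]-p[1])-.014,g,loss="soft_l1",f_scale=.002); print(nm,len(q),r.x, q[:,2].min())
```

```text
pos [ 0.5336 -0.006   0.2   ] yaw of y 0.08442469998999261 zdir [-0.0027  0.0005 -1.    ] t 26.125 F [ 0.1984 -0.2866  0.0336] op 0.027688828408885667 gf 29.999898076057434
tool cm [-0.0241 -0.132  -0.0028]
L 183 [0.521  0.1191] 0.10056199077688374
M 181 [0.5262 0.0574] 0.10022312905442915
spare 95 [ 0.529  -0.0028] 0.14863812657306413
tang 23 [ 0.5286 -0.0065  0.0965]
```

View pics/c4.png

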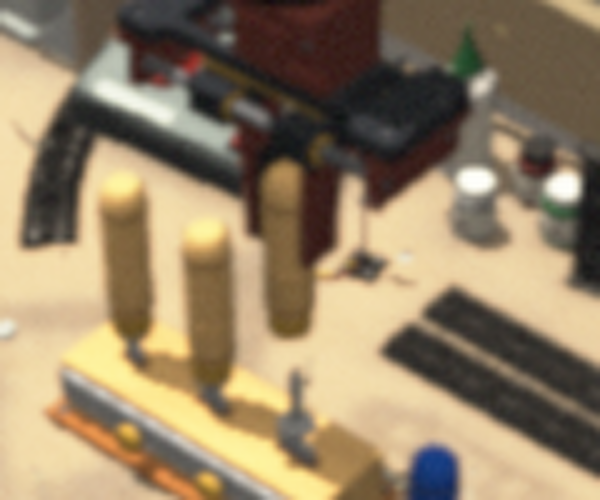

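The picture shows the spare held at crop (287,250), just above the bare tang at (297,400). Combining the measurements, the tool should shift about +1 mm in x and -1.3 mm in y. I'll correct by that and start down.

>>> apply_moves:
  commands: [-0.1,-0.13,0,0,0,0,-0.5,0,0,0,0,0,0,-0.5,0,0,1,0,0,0,-0.5,0,0,1,0,0,0,-0.5,0,0,0.5,0,0,0,-0.5,0,0,0,0,0,0,-0.5]

```text
time_s: 26.88
ee_pos: [0.5354, -0.0083, 0.1749]
orientation: [-0.001, -0.042, 0.999, 0.0]
force: [0.6, -0.1, -1.3]
opening: 0.0275
gripper_force: 30.0
```

>>> apply_moves:
  commands: [0,0,0.3,0,0,0,-0.5,0,0,0.3,0,0,0,-0.5]

```text
time_s: 27.12
ee_pos: [0.5361, -0.0083, 0.1697]
orientation: [0.0, -0.042, 0.999, -0.0]
force: [-0.6, -1.4, -0.9]
opening: 0.0278
gripper_force: 30.0
```

>>> apply_moves:
  commands: [0,0,0.2,0,0,0,-0.5,0,0,0.2,0,0,0,-0.5]

```text
time_s: 27.38
ee_pos: [0.536, -0.0084, 0.1656]
orientation: [0.0, -0.042, 0.999, -0.0]
force: [-0.1, 0.1, -0.8]
opening: 0.0274
gripper_force: 30.0
```

>>> apply_moves:
  commands: [0.12,0.1,0,0,0,0,-0.5,0,0,0.2,0,0,0,-0.5,0,0,0.2,0,0,0,-0.5]

```text
time_s: 27.75
ee_pos: [0.5347, -0.0074, 0.1616]
orientation: [0.0, -0.042, 0.999, -0.0]
force: [0.8, 0.5, -0.9]
opening: 0.0276
gripper_force: 30.0
```

>>> apply_moves:
  commands: [0,0,0.2,0,0,0,-0.5,0,0,0.2,0,0,0,-0.5]

```text
time_s: 28.0
ee_pos: [0.5346, -0.0072, 0.1577]
orientation: [-0.0, -0.042, 0.999, 0.0]
force: [-0.4, 1.4, 3.8]
opening: 0.0276
gripper_force: 30.0
```

>>> apply_moves:
  commands: [0,0,0.2,0,0,0,-0.5,0,0,0.2,0,0,0,-0.5]

```text
time_s: 28.25
ee_pos: [0.5347, -0.0073, 0.1539]
orientation: [0.0, -0.042, 0.999, 0.0]
force: [-2.2, 1.3, 5.5]
opening: 0.0273
gripper_force: 30.0
```

>>> apply_moves:
  commands: [0.05,0,0.2,0,0,0,-0.5,0,0,0.2,0,0,0,-0.5,0,0,0.2,0,0,0,-0.5,0,0,0.2,0,0,0,-0.5]

```text
time_s: 28.75
ee_pos: [0.5347, -0.0074, 0.1462]
orientation: [0.001, -0.042, 0.999, -0.0]
force: [-0.8, 1.0, 6.6]
opening: 0.0272
gripper_force: 30.0
```

>>> apply_moves:
  commands: [0,0,0.2,0,0,0,-0.5,0,0,0.2,0,0,0,-0.5,0,0,0.2,0,0,0,-0.5,0,0,0.2,0,0,0,-0.5]

```text
time_s: 29.25
ee_pos: [0.5347, -0.0074, 0.1382]
orientation: [0.001, -0.042, 0.999, -0.0]
force: [-0.7, 0.9, 6.9]
opening: 0.0278
gripper_force: 30.0
```

>>> apply_moves:
  commands: [0,0,0.2,0,0,0,-0.5,0,0,0.2,0,0,0,-0.5,0,0,0.2,0,0,0,-0.5]

```text
time_s: 29.62
ee_pos: [0.5347, -0.0074, 0.1322]
orientation: [0.001, -0.042, 0.999, -0.0]
force: [-1.7, 1.6, 7.4]
opening: 0.0278
gripper_force: 30.0
```

>>> apply_moves:
  commands: [0,0,0.15,0,0,0,-0.5,0,0,0.15,0,0,0,-0.5]

```text
time_s: 29.88
ee_pos: [0.5347, -0.0074, 0.1292]
orientation: [0.001, -0.042, 0.999, -0.0]
force: [-0.8, 1.3, 6.8]
opening: 0.0274
gripper_force: 30.0
```

>>> apply_moves:
  commands: [0,0,0.1,0,0,0,-0.5,0,0,0,0,0,0,-0.5]

```text
time_s: 30.12
ee_pos: [0.5347, -0.0074, 0.1283]
orientation: [0.001, -0.042, 0.999, -0.0]
force: [-1.1, 0.8, 7.6]
opening: 0.0275
gripper_force: 30.0
```

>>> apply_moves:
  commands: [0,0,0.1,0,0,0,-0.5,0,0,0,0,0,0,-0.5]

```text
time_s: 30.38
ee_pos: [0.5348, -0.0074, 0.1283]
orientation: [0.001, -0.042, 0.999, -0.0]
force: [-4.1, 2.1, 15.6]
opening: 0.0275
gripper_force: 30.0
```

>>> apply_moves:
  commands: [0,0,0.1,0,0,0,-0.5,0,0,0,0,0,0,-0.5]

```text
time_s: 30.62
ee_pos: [0.5349, -0.0074, 0.1282]
orientation: [0.001, -0.042, 0.999, -0.0]
force: [-6.3, 1.7, 24.8]
opening: 0.0277
gripper_force: 30.0
```

The force rises from 7.6 to 24.8 N with no further travel, at the expected height, so the spare is fully home. Easing off, releasing and retreating.

>>> apply_moves:
  commands: [0,0,-0.2,0,0,0,-0.5,0,0,0,0,0,0,-0.3,0,0,0,0,0,0,0,0,0,0,0,0,0,0.15,0,0,-2,0,0,0,0.15,0,0,-3,0,0,0,0.15,0,0,-3,0,0,0,0.15,0,0,-3,0,0,0,0.15,2,0,-2,0,0,0,0.15,4,0,0,0,0,0,0.15,4,0,0,0,0,0,0.15,0,0,0,0,0,0,0.15,0,0,0,0,0,0,0.15]

```text
time_s: 32.25
ee_pos: [0.4353, -0.0159, 0.2579]
orientation: [0.001, -0.041, 0.999, -0.0]
force: [-0.1, 0.1, -0.0]
opening: 0.0505
gripper_force: 0.0
```

Run:
```python
from h import *
from scipy.optimize import least_squares
S=vision.grab_frame("scene")
cv2.imwrite("pics/c5.png",cv2.resize(S["pixels"][130:340,170:410],None,fx=2.4,fy=2.4,interpolation=2))
to(None)
v,u=np.mgrid[0:420,0:560]; K,R,t=map(np.array,(S["intrinsics"],S["R"],S["t"])); z=S["depth"]
P=(np.stack([(u-K[0,2])/K[0,0]*z,(v-K[1,2])/K[1,1]*z,z],-1)-t)@R
for nm,g in(("L",(.521,.118)),("M",(.5265,.057)),("spare",(.532,-.005))):
    q=P[(np.hypot(P[...,0]-g[0],P[...,1]-g[1])<.025)&(P[...,2]>.1)&(P[...,2]<.2)]; top=np.percentile(q[:,2],95); q=q[q[:,2]<.165]
    r=least_squares(lambda p:np.hypot(q[:,0]-p[0],q[:,1]-p[1])-.014,g,loss="soft_l1",f_scale=.002); print(nm,r.x,top)
```

```text
pos [ 0.4356 -0.0159  0.2579] yaw of y 0.08314606988136417 zdir [ 0.0012 -0.0003 -1.    ] t 32.3 F [-0.2691  0.9377 -0.0894] op 0.05057908107687539 gf 0.0
L [0.5209 0.1188] 0.17005131434276807
M [0.526  0.0572] 0.15500618344604195
spare [ 0.5315 -0.0049] 0.17677572320500834
```

View pics/c5.png

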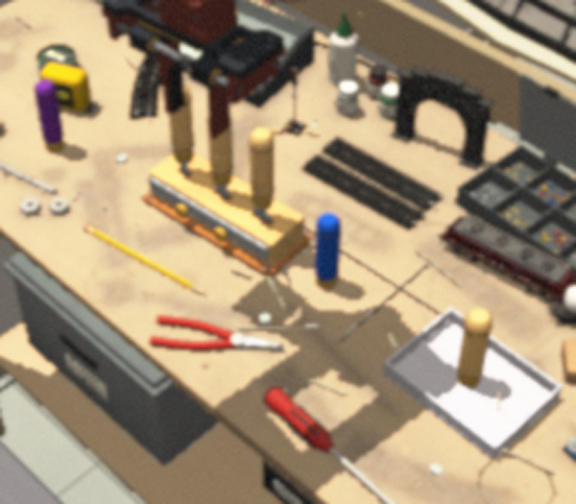

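The spare is seated at crop (261,170), with its top at z 0.177 and in line with the row. The two sound handles are in place, the loose one stands in the tray at (475,345), and the other tools have not moved.

```bash
python3 -c "
from rig import workorder
print(workorder.close_job())"
```

```text
the job is handed in; nothing more can be done
None
```

The right handle was the loose one: it now stands in the tray, the spare is fully home on its tang, the sound handles and bench tools are where they were, and the job is handed in (no verdict was returned).

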